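# Swap card boxes on the attic desk

### The arm

A 6-joint arm with a two-finger parallel gripper is mounted at the origin on the work surface. World frame = base frame: x ahead of the robot, y to its left, z up, the work surface at z = 0. Lengths are in m, angles in rad, forces in N, time in s.
With the tool pointing down it reaches from about 0.375 to 0.925 m from the base axis. Payload 5.7 kg.
Tool frame: the origin (TCP) lies on the centre line of the jaws, within the pads' length; the fingertips stand 11 mm ahead of it and the grasp point (between the pads) lies 8 mm behind it; z points along the fingers, y is the line along which they close (so a half turn about z gives the same grasp; the last joint's range is limited). The gripper opens to 88 mm and grips with 3 to 60 N. Pads are 20 mm wide; open, the fingers measure 115 mm over their backs; the gripper's body (75 mm by 178 mm) begins 61 mm behind the grasp point.
Start: joints at [1.13, 0.359, 1.51, -0, 1.272, -0.115], TCP at [0.192, 0.568, 0.203] pointing down, gripper open.
Joint ranges: [-2.97, 2.97], [-1.01, 2.36], [0.21, 2.38], [-0.96, 4.11], [0.2, 2.71], [-2.98, 2.98]. Speed limits (rad/s): [2.39, 2.39, 3.14, 3.14, 3.14, 3.14].

### API

Orientations are given as a unit quaternion [w, x, y, z].
In Python, from workcell import ctrl, capture, sign_off gives the robot as it stands. The module is installed in compiled form; this text tells all that it offers.
- The arm moves only by the tool servo_tool, never from a script. Its argument "series" is a list of rows, each a list of 3 entries, a list of its own where there are three numbers: the gripper command: -1 is fully open, 1 is shut, values between are in proportion, then the shift along the tool's x, y, z in mm, then the turn about the tool's z in rad. In form: [[gripper, [tx, ty, tz], twist], ...]. A call has 1 to 5 rows; each row is the pose to reach, as a shift and turn from the pose commanded when the call began, along the tool's axes at that moment; what a row does not reach only later rows make up. A row lasts 1/10 s, in which the tool goes at most 50 mm and 8.59 degrees, less where a joint would pass 70% of its speed; a pose out of reach is approached as far as the arm can. A call with a gripper value outside its range is refused whole. The fingers move at their own pace and stop on an object; "squeeze" is the grip in N (left out, the last holds). Time passes only in rows, so rows that repeat a pose let the fingers close. It gives the time, the measured TCP pose, the force, the opening and the grip force at its end, in the units of the state.
- ctrl.get_state(): the state, without advancing time (a new reading comes with each control period).
- capture(name): name is "side" or "top"; returns a dict with "pixels" (400x640x3 uint8, red, green, blue), "intrinsics" (3x3 intrinsics, pixels), "extrinsics" (4x4, takes a point from camera to world coordinates). Camera axes: x right, y down, z forward; pixel columns grow to the right and rows downward; lengths in m; the calibration is good to about 2 mm. A picture is of the moment at which its call begins. There is no depth.
- sign_off(): hands the job in; it is judged then, once.
The state is a dict: "time_s": time; "joints": joint angles; "joint_vel": joint speeds; "joint_efforts": joint torques, N m; "position": TCP position; "orientation": TCP orientation; "contact_force": force on the tool from outside, world axes, zero at the start; "ft_torque": the same for the moment, N m; "width": finger opening in m; "gripper_force": force on a finger pad.
Only numpy, scipy, OpenCV 4.12 (cv2) and the standard library are available. Lean on these libraries where they do the work, as an engineer would, in place of code of your own. Each camera call takes 0.05 s, during which the arm holds its last target. There are 200 camera calls.

### The job

You are done with the grey-lidded card box and want the mustard-lidded one: push the grey lid over until it falls shut, and flip the mustard lid up and back past upright so that it stays open by itself. Work gently with the fingertips, without gripping the lids, and leave the pen pot, the speaker and the brass paperweight where they stand.

Things in the scene. Friction and masses are not known exactly. Their poses are not given: they have to be found in the camera images.
- mustard_box: Navy card-index box, fixed to the desk: 90 mm deep (its x), 120 mm wide (its y), 75 mm high, open on top under its lid. Origin: centre of its underside, on the desk. Its front, with the lip, faces its own -x (to the robot at yaw 0; turned up to 0.35 rad). The hinge runs along its rear (+x) top edge. Mustard-yellow lid, shut at the start.
- grey_box: Navy card-index box, fixed to the desk: 90 mm deep (its x), 120 mm wide (its y), 75 mm high, open on top under its lid. Origin: centre of its underside, on the desk. Its front, with the lip, faces its own -x (to the robot at yaw 0; turned up to 0.35 rad). The hinge runs along its rear (+x) top edge. Pale grey lid, open on its stop at the start. Either box may be the left one.
- mustard_lid (a joint): Angle of the mustard lid in rad: 0 shut, grows as it swings up and back, 1.85 at its rear stop (leaning back 16 degrees past upright). Panel 92 x 124 x 8 mm, about 150 g, pivoting freely with slight damping, no spring and no latch: gravity shuts it from below about 1.5 rad, and drops it back against its stop from above that.
- grey_lid (a joint): Angle of the grey lid in rad: 0 shut, grows as it swings up and back, 1.85 at its rear stop (leaning back 16 degrees past upright). Panel 92 x 124 x 8 mm, about 150 g, pivoting freely with slight damping, no spring and no latch: gravity shuts it from below about 1.5 rad, and drops it back against its stop from above that.
- mustard_lid_lip (a point): Middle of the free edge of the black lip on the mustard lid; its frame turns with the lid. Lip 70 mm wide, 5 mm thick, flaring 40 degrees upward from the lid's front edge. Lid shut: edge 115 mm in front of the hinge, 25 mm beyond the box front, 100 mm above the desk, free space below it. x: from lip to hinge; y: along the hinge; z: out of the lid's outer face.
- grey_lid_lip (a point): Middle of the free edge of the black lip on the grey lid; its frame turns with the lid. Lip 70 mm wide, 5 mm thick, flaring 40 degrees upward from the lid's front edge. Lid shut: edge 115 mm in front of the hinge, 25 mm beyond the box front, 100 mm above the desk, free space below it. x: from lip to hinge; y: along the hinge; z: out of the lid's outer face.
- mustard_lid_hinge (a point): Middle of the hinge line of the mustard lid, fixed: on the rear top edge of the box, 45 mm behind the box's centre (its +x), 75.5 mm above the desk. Its frame turns with the lid.
- grey_lid_hinge (a point): Middle of the hinge line of the grey lid, fixed: on the rear top edge of the box, 45 mm behind the box's centre (its +x), 75.5 mm above the desk. Its frame turns with the lid.
- pen_pot: Terracotta pen pot with two pens, loose, 72 mm across, 90 mm high (pens to about 135 mm), 300 g, standing between the boxes; origin at the centre of its underside. Leave alone.
- speaker: Round speaker, navy below and grey fabric above, loose, 70 mm across, 120 mm high, 600 g, standing farther back between the boxes; origin at the centre of its underside. Leave alone.
- paperweight: Small turned brass paperweight, loose, 52 mm across, 42 mm high, 350 g, in front between the boxes; origin at the centre of its underside. Leave alone.
Things that resemble listed ones, but are neither listed nor needed, are in the scene too. What is shaped like the grey_box but turquoise is not meant.

How it is judged:
By the outcome, as a careful person would: the job done as asked, in the order asked, and still so for the second after the job is handed in, with the robot touching nothing.
It also fails if it takes over 48 s, if anything falls off the work surface, if the arm or the gripper's body presses on something with over 40 N, if the wrist force passes 120 N, or if a joint passes its speed limit or range.

## Working session

There is one attempt and no reset: what is moved stays moved. The work goes in short steps, Python scripts to look and compute and a tool call to move; the robot and the scene stay as the last step left them, time stands still between calls to the robot, and variables do not carry over. Pictures are saved under pics/ and viewed, at most 10 in all, crops included, and the job is handed in when it is done.

Besides the shell and the picture viewer there is one more tool, called after ">>>" as a command line: name --argument value ..., lists and objects as JSON in quotes. servo_tool: Moves the arm, as the interface text tells. Its arguments: {"type":"object","properties":{"series":{"type":"array","items":{"type":"array"}},"squeeze":{"type":"number"}},"required":["series"]}

```bash
mkdir -p pics
python3 - <<'E'
from workcell import ctrl,capture
import cv2,numpy as np,pickle
d={}
for n in("side","top"):
    c=capture(n);d[n]=c;cv2.imwrite(f"pics/{n}0.png",c["pixels"][:,:,::-1])
    print(n,c["intrinsics"],np.round(c["extrinsics"],3))
pickle.dump(d,open("c0.pkl","wb"))
s=ctrl.get_state();print(s["time_s"],s["position"],s["orientation"],s["width"])
E
```

```text
side [[403.9289128    0.         318.26178686]
 [  0.         403.9289128  200.25253043]
 [  0.           0.           1.        ]] [[-0.953 -0.2    0.229  0.37 ]
 [-0.303  0.67  -0.678  0.525]
 [-0.018 -0.715 -0.699  0.652]
 [ 0.     0.     0.     1.   ]]
top [[376.98464573   0.         311.69547065]
 [  0.         376.98464573 206.60342852]
 [  0.           0.           1.        ]] [[ 0.03  -0.989  0.144  0.464]
 [-0.999 -0.032 -0.015 -0.026]
 [ 0.02  -0.143 -0.989  0.798]
 [ 0.     0.     0.     1.   ]]
0.1 [0.19178063 0.56784196 0.20228147] [-2.32194386e-04  1.62194076e-01  9.86758516e-01 -8.12199640e-04] 0.08800977191394771
```

View pics/side0.png

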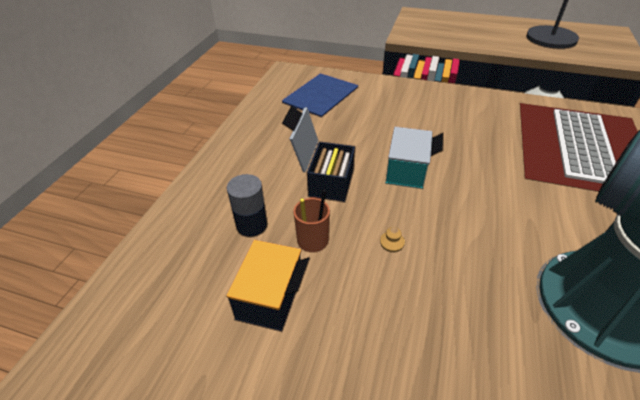

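View pics/top0.png

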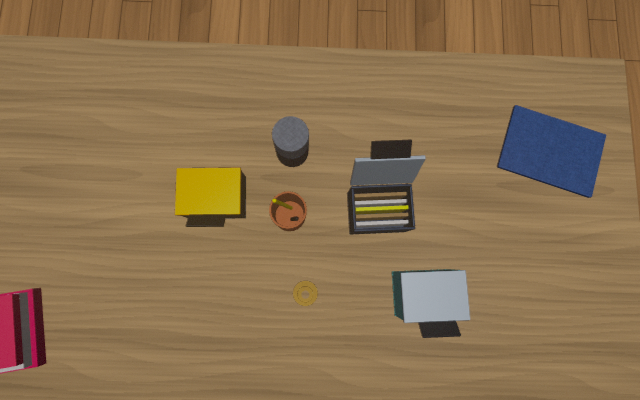

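Top view: the mustard box is at (209,192). The open grey-lidded navy box, holding the cards, is at (382,195). The turquoise look-alike with a pale lid is at (435,297). Pot at (288,212), speaker at (291,140), paperweight at (305,293).

Candidates are grey lid (387,171) or the turquoise box's lid (435,297), and the mustard lid (209,192). By the description I choose the navy one, (387,171), and the yellow one.

```bash
cat > h.py <<'E'
import numpy as np,cv2
def ray(c,px,z):
    d=c["extrinsics"][:3,:3]@np.linalg.solve(c["intrinsics"],[px[0],px[1],1.]);o=c["extrinsics"][:3,3]
    return o+d*(z-o[2])/d[2]
def quad(c,hsv_lo,hsv_hi,roi):
    x0,y0,x1,y1=roi
    h=cv2.cvtColor(c["pixels"],cv2.COLOR_RGB2HSV)[y0:y1,x0:x1]
    m=cv2.inRange(h,np.array(hsv_lo),np.array(hsv_hi))
    k=max(cv2.findContours(m,cv2.RETR_EXTERNAL,cv2.CHAIN_APPROX_NONE)[0],key=cv2.contourArea)
    p=cv2.approxPolyDP(cv2.convexHull(k),4,True)[:,0]+[x0,y0]
    return p,cv2.contourArea(k)
E
python3 - <<'E'
import pickle,cv2,numpy as np
from h import *
d=pickle.load(open("c0.pkl","rb"));c=d["top"]
p,a=quad(c,(18,150,120),(32,255,255),(160,150,260,240));print("mustard",a)
for q in p:print(q,ray(c,q,.0835).round(3))
im=c["pixels"];print(cv2.cvtColor(im,cv2.COLOR_RGB2HSV)[[170,222,155,138],[387,355,391,291]])
p,a=quad(c,(90,5,50),(130,80,200),(335,145,435,190));print("grey lid",a)
for q in p:print(q,ray(c,q,.0755).round(3),ray(c,q,.164).round(3))
for n,q in dict(gFL=(349,233),gFR=(414,230)).items():print(n,ray(c,q,.075).round(3))
for n,q in dict(lipL=(371,142),lipR=(411,140)).items():print(n,ray(c,q,.179).round(3))
for n,q,z in(("pot",(288,212),.09),("spk",(290,133),.12),("pw",(305,293),.03)):print(n,ray(c,q,z).round(3))
cv2.imwrite("pics/crop.png",cv2.resize(im[130:245,160:440][:,:,::-1],None,fx=2.8,fy=2.8,interpolation=cv2.INTER_CUBIC))
E
```

```text
mustard 2920.0
[240 168] [0.638 0.104 0.084]
[239 213] [0.551 0.101 0.084]
[175 214] [0.545 0.221 0.084]
[177 168] [0.634 0.225 0.084]
[[111  20  91]
 [125  23  67]
 [ 12  78  49]
 [120  10 106]]
grey lid 1593.5
[424 156] [ 0.677 -0.257  0.076] [ 0.651 -0.229  0.164]
[411 182] [ 0.624 -0.231  0.076] [ 0.604 -0.206  0.164]
[351 184] [ 0.616 -0.113  0.076] [ 0.597 -0.102  0.164]
[356 158] [ 0.669 -0.122  0.076] [ 0.643 -0.11   0.164]
gFL [ 0.52  -0.111  0.075]
gFR [ 0.529 -0.236  0.075]
lipL [ 0.668 -0.134  0.179]
lipR [ 0.674 -0.202  0.179]
pot [0.555 0.007 0.09 ]
spk [0.7   0.008 0.12 ]
pw [ 0.401 -0.03   0.03 ]
```

View pics/crop.png

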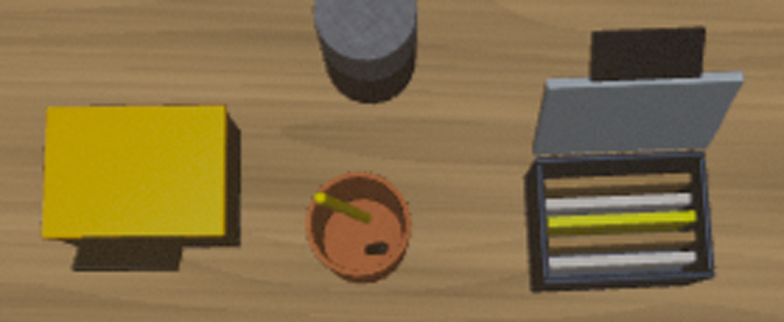

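The crop confirms both picks: yellow lid shut with its lip to the front, and a navy box with cards and its grey lid open. Hinges measure about (0.618,-0.171) for grey and (0.636,0.165) for mustard, both with a yaw of about 0.05, and the sizes fit. First I raise the tool, close the fingers and align.

>>> servo_tool --series '[[1, [0, 0, -60], -0.14], [1, [0, 0, -60], -0.28], [1, [0, 0, -60], -0.377], [1, [0, 0, -60], -0.377]]' --squeeze 10

```text
time_s: 0.5
position: [0.192, 0.5684, 0.2633]
orientation: [0.0, -0.026, 1.0, 0.0]
contact_force: [-0.7, -0.2, 0.6]
width: 0.0593
gripper_force: 0.0
```

>>> servo_tool --series '[[1, [-484, -762, 0], 0], [1, [-484, -762, 0], 0], [1, [-484, -762, 0], 0], [1, [-484, -762, 0], 0], [1, [-484, -762, 0], 0]]'

```text
time_s: 1.0
position: [0.337, 0.3625, 0.2623]
orientation: [-0.001, -0.024, 1.0, -0.0]
contact_force: [0.8, -1.0, 0.1]
width: 0.0195
gripper_force: 0.0
```

>>> servo_tool --series '[[1, [-350, -551, 0], 0], [1, [-350, -551, 0], 0], [1, [-350, -551, 0], 0], [1, [-350, -551, 0], 0], [1, [-350, -551, 0], 0]]'

```text
time_s: 1.5
position: [0.4816, 0.1586, 0.2624]
orientation: [-0.001, -0.024, 1.0, -0.0]
contact_force: [1.1, 0.7, -0.2]
width: 0.0005
gripper_force: 0.0
```

>>> servo_tool --series '[[1, [-216, -340, 0], 0], [1, [-216, -340, 0], 0], [1, [-216, -340, 0], 0], [1, [-216, -340, 0], 0], [1, [-216, -340, 0], 0]]'

```text
time_s: 2.0
position: [0.6264, -0.0451, 0.2621]
orientation: [-0.001, -0.024, 1.0, 0.0]
contact_force: [-0.6, 0.8, 0.9]
width: 0.0005
gripper_force: 0.0
```

>>> servo_tool --series '[[1, [-82, -129, 0], 0], [1, [-82, -129, 0], 0], [1, [-82, -129, 0], 0], [1, [-82, -129, 0], 0], [1, [-82, -129, 0], 0]]'

```text
time_s: 2.5
position: [0.7141, -0.1689, 0.261]
orientation: [-0.001, -0.024, 1.0, 0.001]
contact_force: [0.5, -0.0, 0.6]
width: 0.0006
gripper_force: 0.0
```

>>> servo_tool --series '[[1, [0, 0, 50], 0], [1, [0, 0, 80], 0], [1, [0, 0, 105], 0], [1, [0, 0, 105], 0]]'

```text
time_s: 2.9
position: [0.7104, -0.1648, 0.1537]
orientation: [-0.004, -0.026, 1.0, 0.002]
contact_force: [-0.5, 1.3, -0.7]
width: 0.0002
gripper_force: 0.0
```

```bash
cat >> h.py <<'E'
def look(f,roi=None,n="side",s=3):
    from workcell import capture
    c=capture(n);im=c["pixels"][:,:,::-1]
    if roi:x0,y0,x1,y1=roi;im=cv2.resize(im[y0:y1,x0:x1],None,fx=s,fy=s)
    cv2.imwrite("pics/"+f,im);return c
E
python3 -c "
from h import *;look('a.png',(200,40,450,230))"
```

```text
(no output)
```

View pics/a.png

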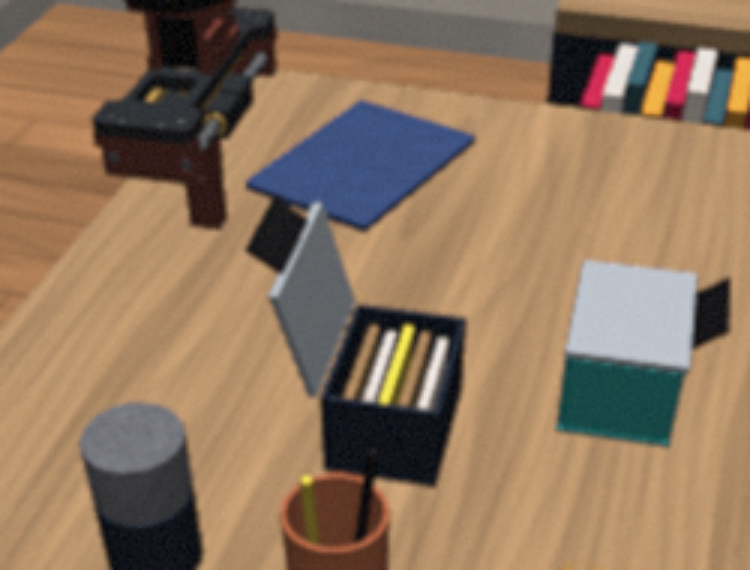

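The fingers, at crop (207,225), hang behind the grey lip at (275,235). I push forward slowly.

>>> servo_tool --series '[[1, [10, 0, 0], 0], [1, [20, 0, 0], 0], [1, [29, 0, 0], 0], [1, [37, 0, 0], 0], [1, [45, 0, 0], 0]]'

```text
time_s: 3.45
position: [0.6747, -0.1705, 0.1633]
orientation: [0.007, -0.025, 1.0, -0.001]
contact_force: [8.5, 4.7, 20.2]
width: 0.0004
gripper_force: 9.6
```

>>> servo_tool --series '[[1, [8, 0, 0], 0], [1, [16, 0, 0], 0], [1, [24, 0, 0], 0], [1, [32, 0, 0], 0], [1, [40, 0, 0], 0]]'

```text
time_s: 3.95
position: [0.6303, -0.1727, 0.1608]
orientation: [0.002, -0.026, 1.0, -0.001]
contact_force: [-0.2, 0.4, 0.2]
width: 0.0003
gripper_force: 0.0
```

>>> servo_tool --series '[[1, [6, 0, 0], 0], [1, [12, 0, 0], 0], [1, [18, 0, 0], 0], [1, [24, 0, 0], 0], [1, [30, 0, 0], 0]]'

```text
time_s: 4.45
position: [0.599, -0.1738, 0.1576]
orientation: [-0.0, -0.026, 1.0, 0.0]
contact_force: [-0.0, -0.8, -0.5]
width: 0.0006
gripper_force: 0.0
```

```bash
python3 -c "
from h import *;look('b.png',(200,40,450,230))"
```

```text
(no output)
```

View pics/b.png

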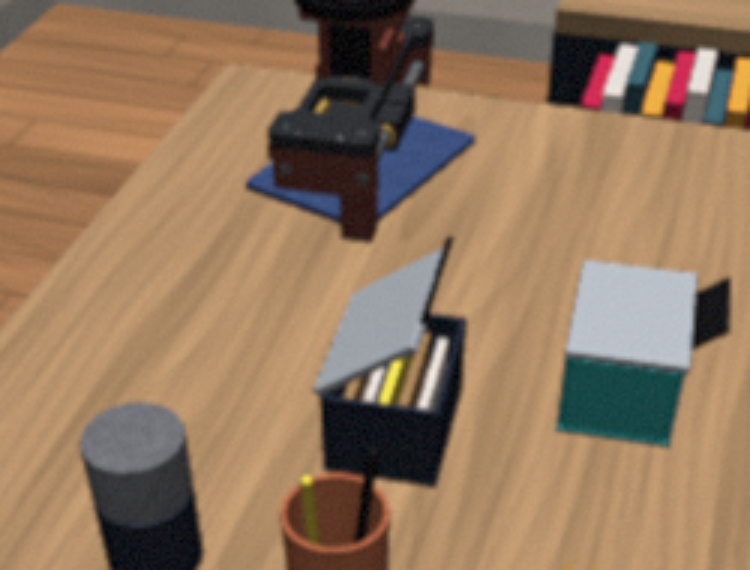

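The grey lid is past balance and falling shut at crop (390,310). I raise the arm and go to a point in front of the mustard lip.

>>> servo_tool --series '[[1, [0, 0, -50], 0], [1, [0, 0, -100], 0], [1, [50, 150, -100], 0], [1, [80, 250, -100], 0], [1, [112, 340, -100], 0]]'

```text
time_s: 5.0
position: [0.5455, -0.0327, 0.2585]
orientation: [0.001, -0.025, 1.0, -0.0]
contact_force: [0.8, 0.9, -0.4]
width: 0.0005
gripper_force: 0.0
```

>>> servo_tool --series '[[1, [70, 213, 0], 0], [1, [70, 213, 0], 0], [1, [70, 213, 0], 0], [1, [70, 213, 0], 0], [1, [70, 213, 0], 0]]'

```text
time_s: 5.5
position: [0.463, 0.1784, 0.2582]
orientation: [-0.0, -0.027, 1.0, 0.001]
contact_force: [0.1, -0.1, 0.3]
width: 0.0011
gripper_force: 0.0
```

>>> servo_tool --series '[[1, [0, -18, 50], 0], [1, [0, -18, 100], 0], [1, [0, -18, 150], 0], [1, [0, -18, 200], 0], [1, [0, -18, 200], 0]]'

```text
time_s: 6.0
position: [0.4609, 0.1564, 0.0532]
orientation: [-0.005, -0.026, 1.0, -0.001]
contact_force: [-1.2, 0.5, 0.2]
width: 0.0004
gripper_force: 0.0
```

```bash
python3 -c "
from h import *;look('c.png',(180,80,480,340),s=2.3)"
```

```text
(no output)
```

View pics/c.png

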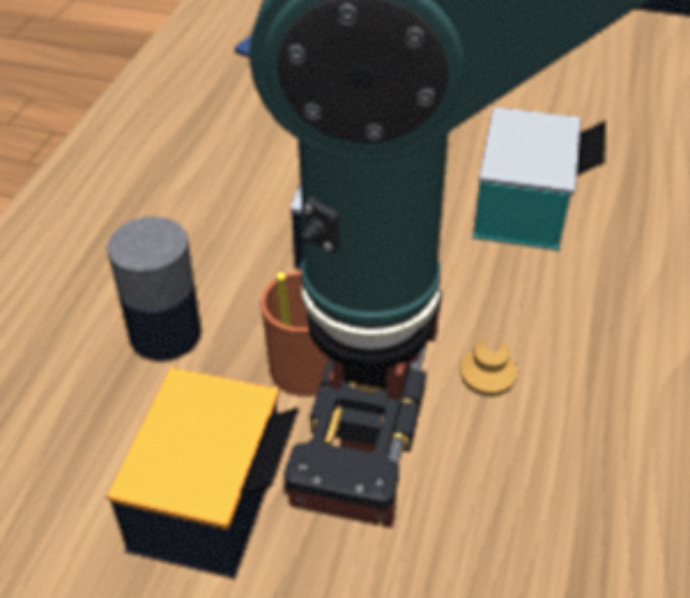

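The fingers stand clear in front of the mustard lip at crop (270,450), and the pot is clear. I approach to contact.

>>> servo_tool --series '[[1, [-30, 0, 0], 0], [1, [-42, 0, 0], 0], [1, [-47, 0, 0], 0], [1, [-47, 0, 0], 0]]'

```text
time_s: 6.45
position: [0.5099, 0.1597, 0.0597]
orientation: [-0.003, -0.025, 1.0, -0.0]
contact_force: [-8.2, 0.5, 4.4]
width: 0.0005
gripper_force: 4.3
```

>>> servo_tool --series '[[1, [-2, 0, 0], 0], [1, [-4, 0, 0], 0], [1, [-4, 0, 0], 0]]'

```text
time_s: 6.75
position: [0.5099, 0.1597, 0.0595]
orientation: [-0.006, -0.026, 1.0, -0.0]
contact_force: [-16.8, -0.5, 10.2]
width: 0.0005
gripper_force: 8.2
```

Contact at TCP x = 0.510, as predicted. Now I stroke upward along the lip's arc.

>>> servo_tool --series '[[1, [2, 0, -9], 0], [1, [-1, 0, -18], 0], [1, [-5, 0, -27], 0], [1, [-11, 0, -38], 0], [1, [-17, 0, -49], 0]]'

```text
time_s: 7.25
position: [0.5321, 0.1608, 0.1094]
orientation: [-0.001, -0.026, 1.0, -0.0]
contact_force: [-3.7, -0.3, 0.5]
width: 0.0005
gripper_force: 1.6
```

>>> servo_tool --series '[[1, [-10, 0, -11], 0], [1, [-20, 0, -21], 0], [1, [-30, 0, -30], 0], [1, [-40, 0, -37], 0], [1, [-50, 0, -42], 0]]'

```text
time_s: 7.75
position: [0.5855, 0.1636, 0.1516]
orientation: [0.002, -0.026, 1.0, 0.0]
contact_force: [-1.0, 0.3, -0.8]
width: 0.0006
gripper_force: 0.6
```

```bash
python3 -c "
from h import *;look('d.png',(180,80,480,340),s=2.3)"
```

```text
(no output)
```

View pics/d.png

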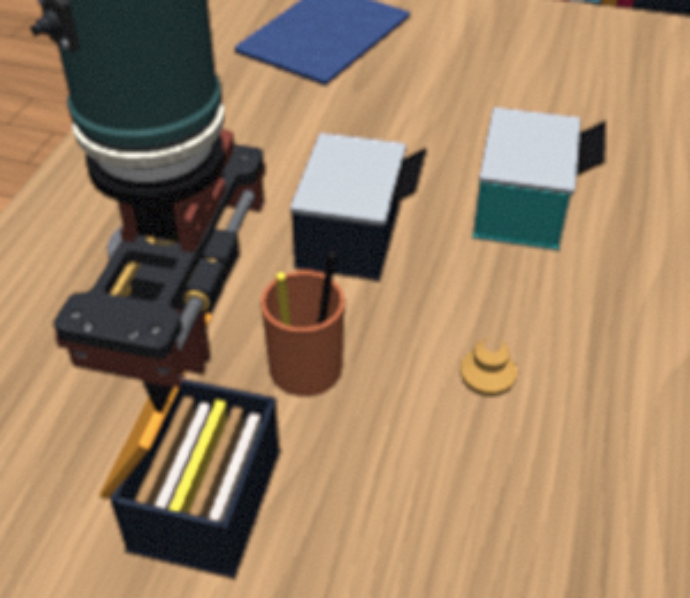

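The mustard lid is riding up on the fingers at crop (140,440), and the grey lid is shut at (350,175). I push on past upright, then back off.

>>> servo_tool --series '[[1, [-8, 0, 0], 0], [1, [-16, 0, 0], 0], [1, [-24, 0, 0], 0], [1, [-31, 0, 0], 0], [1, [-37, 0, 0], 0]]'

```text
time_s: 8.3
position: [0.6214, 0.1653, 0.1486]
orientation: [-0.0, -0.026, 1.0, -0.0]
contact_force: [0.3, -0.1, -0.1]
width: 0.0006
gripper_force: 0.1
```

>>> servo_tool --series '[[1, [-5, 0, 0], 0], [1, [-10, 0, 0], 0], [1, [-15, 0, 0], 0], [1, [-18, 0, 0], 0], [1, [-18, 0, 0], 0]]'

```text
time_s: 8.8
position: [0.6392, 0.1662, 0.149]
orientation: [0.0, -0.026, 1.0, -0.0]
contact_force: [0.1, 1.1, 0.2]
width: 0.0009
gripper_force: 0.0
```

>>> servo_tool --series '[[1, [10, 0, 0], 0], [1, [40, 0, 0], 0], [1, [80, 0, 0], 0], [1, [120, 0, -20], 0], [1, [160, 0, -60], 0]]'

```text
time_s: 9.3
position: [0.4782, 0.1576, 0.2024]
orientation: [-0.004, -0.026, 1.0, -0.001]
contact_force: [-0.4, -0.2, -0.0]
width: 0.0003
gripper_force: 0.0
```

>>> servo_tool --series '[[1, [40, 0, -50], 0], [1, [60, 0, -70], 0], [1, [60, 0, -70], 0], [1, [60, 0, -70], 0], [1, [60, 0, -70], 0]]'

```text
time_s: 9.8
position: [0.4234, 0.1551, 0.2734]
orientation: [-0.001, -0.026, 1.0, -0.0]
contact_force: [1.1, -0.3, 0.3]
width: 0.0005
gripper_force: 0.0
```

```bash
python3 -c "
from h import *;c=look('e.png',n='top')
for n,q,z in(('pot',(288,212),.09),):print(1)
look('f.png')"
```

```text
1
```

View pics/f.png

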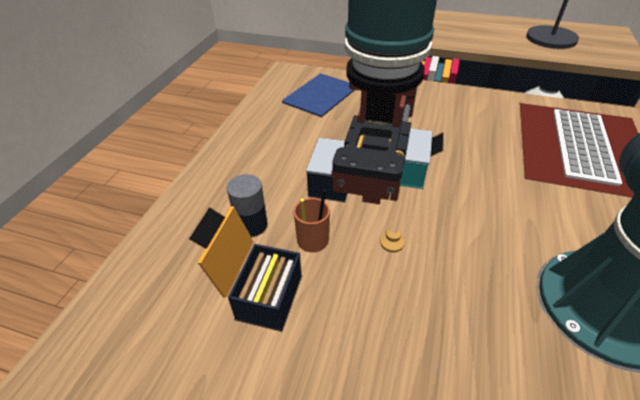

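View pics/e.png

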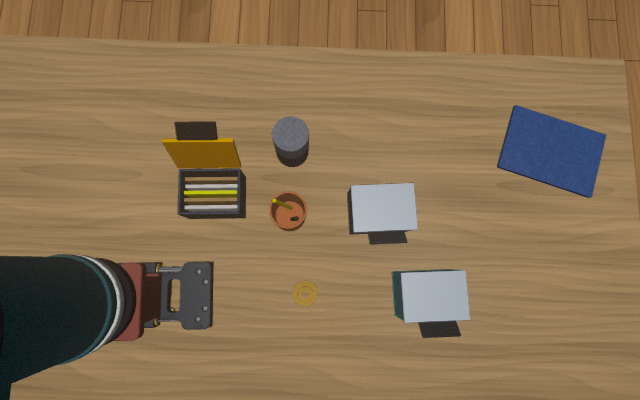

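The mustard lid rests open on its stop at top-view (203,153), and the grey lid is shut at (383,208). The pot (288,212), speaker (291,140) and paperweight (305,293) have not moved, and the robot is clear.

```bash
python3 -c "
from workcell import sign_off;print(sign_off())"
```

```text
the job is handed in; nothing more can be done
None
```

The grey lid is shut and the mustard lid rests open against its rear stop, done in that order in about 10 s; the pen pot, speaker and paperweight have not moved, and the job is handed in.

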